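# Hold the brake of an antenna rotator released with its splined key

## Robot

A 7-joint arm with a two-finger parallel gripper is mounted at the origin on the work surface. World frame = base frame: x ahead of the robot, y to its left, z up, the work surface at z = 0. Lengths are in m, angles in degrees, forces in N, time in s.
With the tool pointing down it reaches from about 0.425 to 0.975 m from the base axis. Payload 16.7 kg.
Tool frame: the origin (TCP) lies at the very end of the fingers, on their centre line; the grasp point (between the pads) lies 19 mm behind it; z points along the fingers, x is the direction in which the jaws open and shut, and the axes are right-handed (so a half turn about z gives the same grasp; the last joint's range is limited). The gripper opens to 85 mm and grips with 20 to 120 N. Pads are 22 mm wide; open, the fingers measure 114 mm over their backs; the gripper's body (76 mm by 85 mm) begins 54 mm behind the grasp point. The pads swing forward as they close: fully open they stand 13 mm farther back than shut.
Start: joints at [-78.868, 24.414, 4.234, 92.017, -1.954, 63.644, -3.845], TCP at [0.228, 0.635, 0.231] pointing down, gripper open.
Joint ranges: [-163.25, 163.25], [-28.42, 122.38], [-70.27, 78.77], [12.13, 141.07], [-58.53, 238.53], [9.26, 117.41], [-156.51, 156.51]. Speed limits (degrees/s): [108.29, 108.29, 136.94, 136.94, 172.46, 172.46, 172.46].

## Interface

Orientations are given as a 3x3 rotation matrix whose columns are the frame's x, y, z axes.
In Python, from workcell import robot gives the robot as it stands. The module is installed in compiled form; this text tells all that it offers.
- The arm moves only by the shell command python3 -m pendant 'ROWS' [FORCE]. ROWS is JSON, a list of rows, each an object of numbers: "ax", "ay", "az": the turn, a rotation vector about the tool's x, y, z in rad; "x", "y", "z": the shift along the tool's x, y, z in mm; "gripper": the opening, from -1 (shut) to 1 (fully open). In form: [{"ax": .., "ay": .., "az": .., "x": .., "y": .., "z": .., "gripper": ..}, ...]. A call has exactly 5 rows; each row is the pose to reach, as a shift and turn from the pose commanded when the call began, along the tool's axes at that moment; what a row does not reach only later rows make up. A row lasts 1/12 s, in which the tool goes at most 41.7 mm and 7.16 degrees, less where a joint would pass 70% of its speed; a pose out of reach is approached as far as the arm can. A call with a gripper value outside its range is refused whole. The fingers move at their own pace and stop on an object; FORCE is the grip in N (left out, the last holds). Time passes only in rows, so rows that repeat a pose let the fingers close, or fill a call up. It gives the time, the measured TCP pose, the force and the opening at its end, in the units of the state.
- robot.read_state(): the state, without advancing time (a new reading comes with each control period).
- robot.capture(name): name is "scene" or "side" or "wrist"; returns the picture (420x560x3 uint8, red, green, blue); there is no depth.
- robot.camera_params(name): a dict with "intrinsics" (3x3 intrinsics, pixels), "distortion" ([k1, k2, p1, p2, k3] as OpenCV has them; the pictures are not rectified), "camera_from_world" (4x4, takes a point from world to camera coordinates). Camera axes: x right, y up, looking along -z (the intrinsics and any distortion apply to the point x, -y, -z); pixel columns grow to the right and rows downward; lengths in m; the calibration is good to about 2 mm. A picture is of the moment at which its call begins: read the wrist's pose just before it. camera_params takes no time and is no camera call; for the wrist camera it gives the pose at the moment of the call.
- robot.sign_off(): hands the job in, once; it reports no verdict.
Trained networks look in the newest picture that a camera, given by its name, has taken for a name from the list of things; names that differ only in an ending like _2 or _b are one class to them, and where a whole thing is asked for, a point or a joint stands for the part that bears it (a point fixed in the world has none). Each returns a list of dicts, best first, with "p" (0 to 1); they miss things now and then, are a little off and sometimes report something else, mostly with a low value. They report only what shows in the picture. A call takes as long as a camera call. They do not tell look-alikes from the thing itself.
- robot.masks_of(camera, target): "pixels" (420x560 bool, what is visible of it) and "rect" ([left, top, width, height] in pixels, round what is visible of it).
The state is a dict: "clock": time; "joints": joint angles; "dq": joint speeds; "tau": joint torques, N m; "position": TCP position; "ee_rot": TCP orientation; "force": force on the tool from outside, world axes, zero at the start; "wrist_torque": the same for the moment, N m; "grip_width": finger opening in m.
Only numpy, scipy, OpenCV 4.12 (cv2) and the standard library are available. Lean on these libraries where they do the work, as an engineer would, in place of code of your own. Each camera call takes 0.05 s, during which the arm holds its last target.

## Task

Slide the dust cover of the antenna rotator fully open, then take the splined key (the one with the tall flat handle) from the tool rack, turn it until its splines mesh with the cross-shaped socket, and push it fully home against the spring so that the brake is released. Finish while holding: the gripper stays on the key and keeps it pressed home, since I am about to turn the antenna. Leave the other two tools in their places in the rack.

Things in the scene. Friction and masses are not known exactly. Their poses are not given: they have to be found in the camera images.
- rotator: antenna rotator, grey and aluminium box fixed to the desk, 110 (x) by 250 (y) by 60 high; origin: centre of its underside. On top: drive socket at y = -85 under the black dust cover; at y = +88 a turntable (66 across, 12 high) with a square patch antenna; two rails along y at x = -41.5 and +41.5, 8 wide, 10 high. It may stand left or right of the rack
- cover (a joint): how far the dust cover has slid along the rotator's +y axis, in m: 0 is closed (over the socket), 0.075 is fully open; it starts at 0 to 0.010, slides with about 1.5 N of friction and stays where it is left. The cover is a flat black plate 72 (x) by 70 (y) by 4 thick, its underside 62 above the desk, its upper face 66
- cover_handle (a point): middle of the top edge of the bar handle on the dust cover: an upright black bar 44 long (along the rotator's x), 10 thick (along y), standing 28 above the plate, its top 94 above the desk; it moves with the cover; axes parallel to the rotator's
- hub_top (a point): centre of the socket mouth, on the top face of the round steel hub (54 across), 58 above the desk; z up, x and y along the two slots of its cross, turning with the hub. Slots 26.4 long, 8.4 wide (1.2 clearance each side of the key), alike at every quarter turn. The brake pin's top is 22 below this point. Hidden while the cover is closed
- hub (a joint): angle of the hub in the rotator, rad, counter-clockwise from above, 0 with its slots along the rotator's x and y; starts between -0.75 and 0.75; a gearbox holds it (0.25 N m of friction); range -1 to 1
- brake_pin (a joint): how far the spring-loaded brake pin in the socket is pushed down, in m: 0 is up (brake on), 0.0045 with the key fully home (brake released). The spring pushes back with about 4 N at first and 9 N with the key home; that is more than the key weighs, so a key let go is pushed up again
- key: splined key, loose, upright, 0.08 to 0.17 kg, hanging by its collar in one of the three wells; origin: centre of the collar's underside (lands on the hub when home), z up. Steel collar 36 across, 8 thick; neck 14 across; from 22 to 60 above the origin a black flat upright handle 30 wide (x), 12 thick (y), the only tall one in the rack. Below: see its tip
- key_tip (a point): point of the key's pilot, 26.5 below the key's origin on its axis; same axes as the key. From the origin down: a cross of four steel splines 24 from tip to tip along the key's x and y, each 6 wide and 17 long, then a 3 long step (21 by 4), then the conical pilot. The splines look the same at every quarter turn
- rack: white tool rack fixed to the desk, 210 (x) by 60 (y), origin at the centre of its underside; its 8 thick top plate is 55 above the desk with three round wells 28 across at x = -65, 0 and +65; the three tools stand in them in any order
- round_tool: another tool in the rack, to be left there: round black knob only 20 high above the plate, round steel shank; origin on the plate, on its axis
- square_tool: another tool in the rack, to be left there: square black head only 20 high above the plate, square steel shank; origin on the plate, on its axis
There are look-alikes about, which are no part of the job. What is shaped like the rack but orange or red is not meant. What is shaped like the key but yellow is not meant.

How it is judged:
By the outcome, as a careful person would: the job done as asked, in the order asked, and still so for the second after the job is handed in, while the arm keeps its last pose, push and grip.
It also fails if it takes over 56 s, if anything falls off the work surface, if the arm or the gripper's body presses on something with over 40 N, if the wrist force passes 120 N, or if a joint passes its speed limit or range.

## Working session

There is one attempt and no reset: what is moved stays moved. The work goes in short steps, Python scripts to look and compute and a shell command to move; the robot and the scene stay as the last step left them, time stands still between calls to the robot, and variables do not carry over. Pictures are saved under pics/ and viewed, and the job is handed in when it is done.

```bash
mkdir -p pics
python3 - <<'E'
from workcell import robot
import cv2
s=robot.read_state()
print({k:s[k] for k in('clock','position','ee_rot','force','grip_width')})
for n in("scene","side","wrist"):
    im=robot.capture(n); cv2.imwrite(f"pics/{n}0.png",im[:,:,::-1])
    p=robot.camera_params(n); print(n,p)
E
```

```text
{'clock': 0.0, 'position': array([0.22740668, 0.63510607, 0.2305965 ]), 'ee_rot': array([[ 3.37074425e-01,  9.41477946e-01, -3.29820368e-04],
       [ 9.41477105e-01, -3.37074567e-01, -1.26415758e-03],
       [-1.30135054e-03,  1.15596867e-04, -9.99999147e-01]]), 'force': array([ 0.4336745 , -0.24518995, -0.07424303]), 'grip_width': 0.08514416800853841}
scene {'intrinsics': array([[398.76092767,   0.        , 286.24788976],
       [  0.        , 398.76092767, 204.69141563],
       [  0.        ,   0.        ,   1.        ]]), 'distortion': array([-0.09593348,  0.        ,  0.        ,  0.        ,  0.        ]), 'camera_from_world': array([[-0.87307694,  0.48756165,  0.00450478,  0.40497188],
       [-0.36855941, -0.66597197,  0.64857174,  0.10442985],
       [ 0.31921876,  0.56459275,  0.7611402 , -1.03730353],
       [ 0.        ,  0.        ,  0.        ,  1.        ]])}
side {'intrinsics': array([[482.90898864,   0.        , 283.86190786],
       [  0.        , 482.90898864, 199.46951486],
       [  0.        ,   0.        ,   1.        ]]), 'distortion': array([-0.01613605,  0.        ,  0.        ,  0.        ,  0.        ]), 'camera_from_world': array([[ 0.9169025 , -0.39908674,  0.00442415, -0.44608415],
       [ 0.22422365,  0.5242612 ,  0.82150712, -0.16624589],
       [-0.33017201, -0.75224994,  0.57018109, -0.94645215],
       [ 0.        ,  0.        ,  0.        ,  1.        ]])}
wrist {'intrinsics': array([[303.95822812,   0.        , 276.09704418],
       [  0.        , 303.95822812, 209.83788106],
       [  0.        ,   0.        ,   1.        ]]), 'distortion': array([0.01217656, 0.        , 0.        , 0.        , 0.        ]), 'camera_from_world': array([[ 0.33638199,  0.94172503, -0.00105677, -0.67394964],
       [-0.901874  ,  0.3218239 , -0.28818858,  0.03834614],
       [-0.2710543 ,  0.09789452,  0.95757309, -0.38034281],
       [ 0.        ,  0.        ,  0.        ,  1.        ]])}
```

View pics/scene0.png

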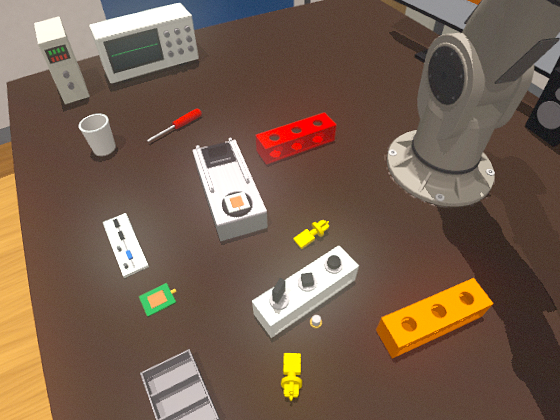

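View pics/side0.png

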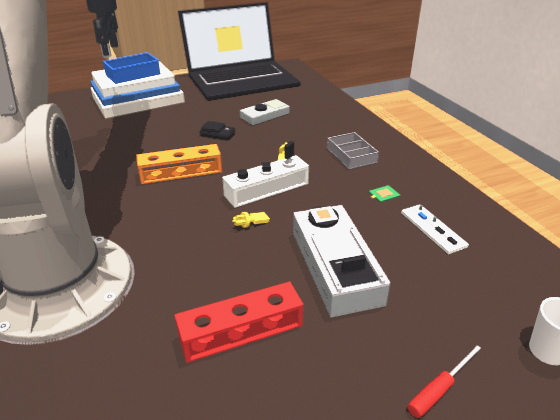

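View pics/wrist0.png

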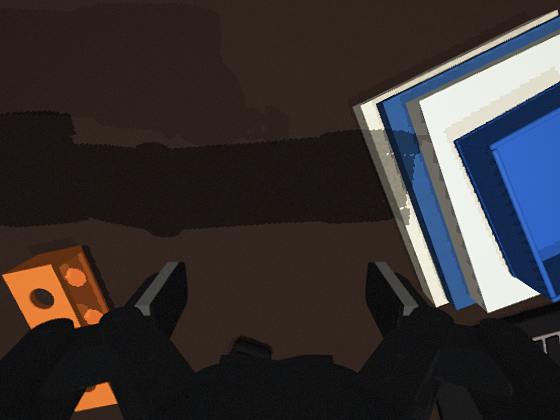

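```bash
cat > h.py <<'E'
from workcell import robot
import numpy as np, cv2
from scipy.optimize import minimize
def cam(n,P=None):
    return P if P is not None else robot.camera_params(n)
def proj(P,X):
    X=np.atleast_2d(X); T=P['camera_from_world']; c=X@T[:3,:3].T+T[:3,3]
    c=c*[1,-1,-1]
    return cv2.projectPoints(c.astype(float),np.zeros(3),np.zeros(3),P['intrinsics'],P['distortion'])[0].reshape(-1,2)
def ray(P,uv):
    u=cv2.undistortPoints(np.array(uv,float).reshape(-1,1,2),P['intrinsics'],P['distortion']).reshape(-1,2)
    d=np.c_[u[:,0],-u[:,1],-np.ones(len(u))]; T=P['camera_from_world']; R=T[:3,:3]
    return -R.T@T[:3,3], d@R
def onz(P,uv,z):
    o,d=ray(P,uv); return o+d*((z-o[2])/d[:,2])[:,None]
def box(sx,sy,z0,z1,cx=0,cy=0):
    return np.array([[cx+a*sx/2,cy+b*sy/2,z] for a in(-1,1) for b in(-1,1) for z in(z0,z1)])
def cyl(r,z0,z1,cx=0,cy=0):
    t=np.linspace(0,2*np.pi,24,endpoint=False)
    return np.array([[cx+r*np.cos(a),cy+r*np.sin(a),z] for a in t for z in(z0,z1)])
def place(pts,p):
    c,s=np.cos(p[2]),np.sin(p[2]); return pts@np.array([[c,s,0],[-s,c,0],[0,0,1]])+[p[0],p[1],p[3] if len(p)>3 else 0]
def sil(P,parts,p,S=4):
    m=np.zeros((420,560),np.uint8)
    for q in parts:
        uv=proj(P,place(q,p)); h=cv2.convexHull(np.round(uv*16).astype(np.int32))
        cv2.fillConvexPoly(m,h,1,shift=4)
    return m>0
def fit(obs,parts,p0):
    def cost(p):
        return np.mean([1-(a&m).sum()/max(1,(a|m).sum()) for P,m in obs for a in[sil(P,parts,p)]])
    best=None
    for k in range(3):
        x0=np.array(p0) if best is None else best.x
        sx=np.array([x0]+[x0+d for d in np.diag([.02,.02,.15])/(1+2*k)])
        r=minimize(cost,x0,method='Nelder-Mead',options=dict(initial_simplex=sx,xatol=1e-5,fatol=1e-5,maxiter=300))
        best=r
    return best.x,best.fun
E
python3 - <<'E'
from h import *
import pickle
D={}
for n in("scene","side"):
    robot.capture(n)
    D[n]=dict(P=robot.camera_params(n))
    for t in("rotator","rack","key","cover","cover_handle","round_tool","square_tool"):
        r=robot.masks_of(n,t)
        D[n][t]=[(q['p'],q['rect'],q['pixels']) for q in r]
        print(n,t,[(round(float(q['p']),2),list(map(int,q['rect'])),int(q['pixels'].sum())) for q in r])
pickle.dump(D,open('D.pkl','wb'))
E
```

```text
scene rotator [(0.69, [324, 255, 17, 17], 265), (0.61, [191, 137, 76, 104], 4781)]
scene rack [(0.94, [252, 248, 107, 87], 3510), (0.64, [253, 114, 81, 50], 2331)]
scene key [(0.62, [281, 354, 18, 47], 736), (0.59, [292, 225, 33, 19], 476), (0.56, [274, 280, 16, 31], 429)]
scene cover [(0.62, [204, 138, 33, 28], 548)]
scene cover_handle []
scene round_tool [(0.85, [325, 255, 18, 19], 287)]
scene square_tool [(0.73, [297, 272, 19, 18], 287)]
side rotator [(0.98, [293, 202, 98, 114], 6971)]
side rack [(0.91, [139, 145, 82, 34], 2262), (0.87, [174, 281, 130, 81], 5757), (0.72, [223, 155, 84, 49], 2235)]
side key [(0.65, [234, 212, 31, 12], 371), (0.58, [282, 144, 11, 21], 265)]
side cover [(0.82, [330, 257, 47, 32], 1077)]
side cover_handle [(0.86, [330, 255, 45, 30], 1086), (0.57, [223, 155, 88, 50], 2260)]
side round_tool [(0.7, [233, 166, 18, 13], 160)]
side square_tool []
```

Run:
```python
import cv2
a=cv2.imread('pics/scene0.png'); b=cv2.imread('pics/side0.png')
cv2.imwrite('pics/z1.png',cv2.resize(a[120:340,170:370],None,fx=2.7,fy=2.7,interpolation=2))
cv2.imwrite('pics/z2.png',cv2.resize(b[130:320,210:400],None,fx=3,fy=3,interpolation=2))
```

```text
(no output)
```

View pics/z1.png

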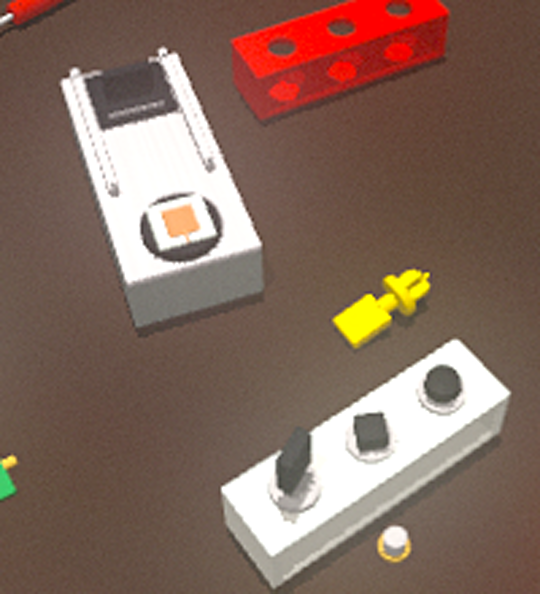

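View pics/z2.png

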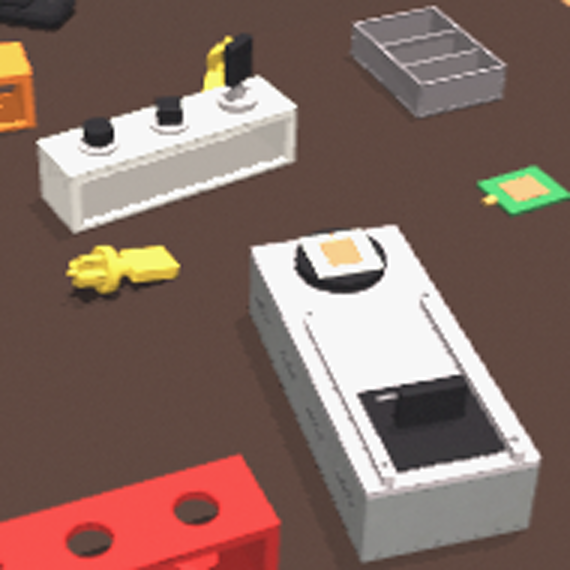

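Run:
```python
from h import *
import pickle
D=pickle.load(open('D.pkl','rb'))
S,I=D['scene'],D['side']
P=S['P'];Q=I['P']
print('rot approx',onz(P,[[229,188]],.06),onz(Q,[[338,250]],.06))
print('rack approx',onz(P,[[306,285]],.055),onz(Q,[[266,175]],.055))
ant=onz(P,[[236,202]],.075);cov=onz(P,[[219,155]],.066)
print(ant,cov)
v=(ant-cov)[0]; yaw=np.arctan2(v[1],v[0])-np.pi/2
rot=[box(.11,.25,0,.06),cyl(.033,.06,.072,0,.088)]+[box(.008,.17,.06,.07,x,-.03) for x in(-.0415,.0415)]
mid=onz(P,[[229,188]],.06)[0]
for obs in([(P,S['rotator'][1][2]),(Q,I['rotator'][0][2])],[(P,S['rotator'][1][2])],[(Q,I['rotator'][0][2])]):
    print('rotator',fit(obs,rot,[mid[0],mid[1],yaw]))
a=onz(P,[[280,305],[334,265]],.055); v=a[1]-a[0]; yr=np.arctan2(v[1],v[0]); print('well axis',a,yr)
rk=[box(.21,.06,0,.055)]
mid=onz(P,[[306,285]],.055)[0]
mS=S['rack'][0][2].copy(); mI=I['rack'][2][2].copy()
for t in('key','round_tool','square_tool'):
    for D_,m in((S,mS),(I,mI)):
        pass
for obs in([(P,mS),(Q,mI)],[(P,mS)],[(Q,mI)]):
    print('rack',fit(obs,rk,[mid[0],mid[1],yr]))
```

```text
rot approx [[ 0.53535346 -0.13762406  0.06      ]] [[ 0.51992033 -0.18753304  0.06      ]]
rack approx [[0.50842287 0.1553661  0.055     ]] [[0.49638771 0.1325498  0.055     ]]
[[ 0.54304087 -0.07932333  0.075     ]] [[ 0.51425899 -0.24404518  0.066     ]]
rotator (array([ 0.52662582, -0.17098465, -0.15241119]), np.float64(0.016508482013948778))
rotator (array([ 0.52705472, -0.17094246, -0.14960376]), np.float64(0.016498247061249693))
rotator (array([ 0.52630381, -0.17119882, -0.15454398]), np.float64(0.014741318214032573))
well axis [[0.57072216 0.16764137 0.055     ]
 [0.43816129 0.14431402 0.055     ]] -2.9674014716455313
rack (array([ 0.5036331 ,  0.1514992 , -3.01352871]), np.float64(0.20788306469112655))
rack (array([ 0.50448416,  0.15219302, -3.01797101]), np.float64(0.22599999999999998))
rack (array([ 0.50258205,  0.15244049, -3.02062524]), np.float64(0.18131868131868134))
```

```bash
cat >> h.py <<'E'
def go(xyz,jaw=None):
    s=robot.read_state(); R=np.array(s['ee_rot']); p=np.array(s['position'])
    d=R.T@(np.array(xyz)-p)*1000
    out='x %.1f y %.1f z %.1f'%tuple(d)
    if jaw is not None:
        a=np.radians(jaw); c,q=np.cos(a),np.sin(a)
        G=np.array([[c,q,0],[q,-c,0],[0,0,-1.]])
        from scipy.spatial.transform import Rotation as Ro
        best=min((Ro.from_matrix(R.T@(G@np.diag([k,k,1]))).as_rotvec() for k in(1,-1)),key=np.linalg.norm)
        out+=' | ax %.4f ay %.4f az %.4f'%tuple(best)
    print('t %.2f'%s['clock'],'pos',p.round(4),'jaw %.2f'%np.degrees(np.arctan2(R[1,0],R[0,0])),'F',np.round(s['force'],1),'w %.4f'%s['grip_width'],'->',out,'dist %.0f'%np.linalg.norm(d))
E
python3 - <<'E'
from h import *
import pickle
D=pickle.load(open('D.pkl','rb'))
S,I=D['scene'],D['side'];P=S['P'];Q=I['P']
rp=np.array([.5266,-.1710,-.1524])
# cover fit: slide along
parts=lambda c:[box(.072,.070,.062,.066,0,-.085+c),box(.044,.010,.066,.094,0,-.085+c)]
for hy in(-.0,):
  for nm,Pm,m in(('sc',P,S['cover'][0][2]),('si',Q,I['cover'][0][2])):
    b=[]
    for c in np.arange(-.01,.021,.002):
        a=sil(Pm,parts(c),rp); b.append((round((a&m).sum()/(a|m).sum(),3),round(c,3)))
    print(nm,sorted(b)[-4:])
# rack w/ ignore
rk=[box(.21,.06,0,.055)]
def ign(D_,mk):
    g=np.zeros((420,560),np.uint8)
    for t in('key','round_tool','square_tool'):
        for p,r,m in D_[t]: g|=m.astype(np.uint8)
    return cv2.dilate(g,np.ones((9,9)))>0
def fit2(obs,p0):
    def cost(p):
        return np.mean([1-(a&m&~g).sum()/((a|m)&~g).sum() for Pm,m,g in obs for a in[sil(Pm,rk,p)]])
    x=np.array(p0)
    for k in range(3):
        r=minimize(cost,x,method='Nelder-Mead',options=dict(initial_simplex=np.array([x]+[x+d for d in np.diag([.02,.02,.15])]),xatol=1e-5,fatol=1e-5)); x=r.x
    return x,r.fun
mS,mI=S['rack'][0][2],I['rack'][2][2]
for o in([(P,mS,ign(S,mS))],[(Q,mI,ign(I,mI))],[(P,mS,ign(S,mS)),(Q,mI,ign(I,mI))]):
    x,f=fit2(o,[.504,.152,.13]);print(x,f)
c,s=np.cos(x[2]),np.sin(x[2]); print('key well',x[:2]+.065*np.array([c,s]))
# draw
im=cv2.imread('pics/scene0.png')
for prt,p in((rk,x),([box(.11,.25,0,.06)],rp)):
    cn,_=cv2.findContours(sil(P,prt,p).astype(np.uint8),0,2); cv2.drawContours(im,cn,-1,(0,255,0),1)
cv2.imwrite('pics/chk1.png',cv2.resize(im[120:340,170:370],None,fx=2.7,fy=2.7,interpolation=2))
C=robot.camera_params('wrist')['camera_from_world']; st=robot.read_state()
print('cam in tool',st['ee_rot'].T@(-C[:3,:3].T@C[:3,3]-st['position']), 'look', st['ee_rot'].T@(-C[2,:3]))
hd=place(np.array([[0,-.085+.003,.07]]),rp)[0];print('handle',hd)
go([.55,.25,.25],81.3)
E
```

```text
sc [(np.float64(0.802), np.float64(0.008)), (np.float64(0.803), np.float64(0.01)), (np.float64(0.804), np.float64(0.006)), (np.float64(0.807), np.float64(0.0))]
si [(np.float64(0.883), np.float64(0.0)), (np.float64(0.888), np.float64(0.006)), (np.float64(0.917), np.float64(0.002)), (np.float64(0.922), np.float64(0.004))]
[0.50456586 0.15180742 0.12986156] 0.03389830508474578
[0.50340476 0.15331897 0.13480616] 0.09941804073714844
[0.50438018 0.15199713 0.12969837] 0.07474163149001145
key well [0.56883425 0.1604039 ]
cam in tool [-0.00053257 -0.07342759 -0.14377159] look [1.85257013e-04 2.88150637e-01 9.57585075e-01]
handle [ 0.51415152 -0.25204959  0.07      ]
t 0.95 pos [0.2275 0.6354 0.2313] jaw 70.29 F [1.  0.5 0.4] w 0.0854 -> x -254.1 y 433.5 z -18.7 | ax -0.0001 ay 0.0000 az -0.1921 dist 503
```

View pics/chk1.png

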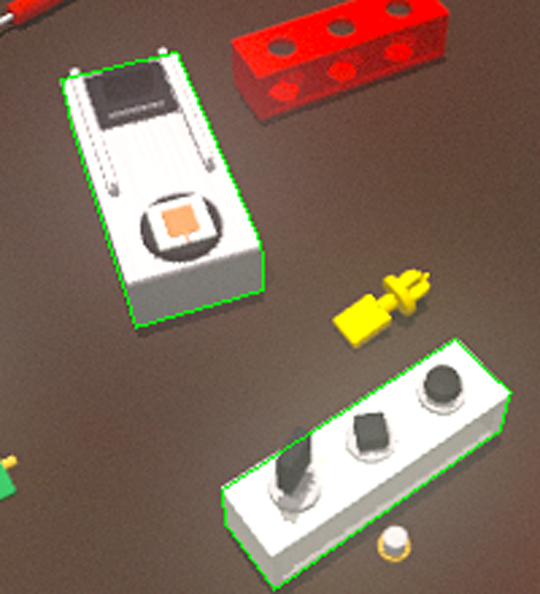

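Run:
```python
from h import *
go([.569,.160,.26],81.3)
```

```text
t 0.95 pos [0.2275 0.6354 0.2313] jaw 70.29 F [1.  0.5 0.4] w 0.0854 -> x -332.5 y 481.8 z -28.7 | ax -0.0001 ay 0.0000 az -0.1921 dist 586
```

```bash
python3 -m pendant '[{"x":-22,"y":32,"z":-6,"az":-0.03,"gripper":1},{"x":-45,"y":64,"z":-12,"az":-0.07,"gripper":1},{"x":-67,"y":97,"z":-18,"az":-0.11,"gripper":1},{"x":-90,"y":130,"z":-24,"az":-0.15,"gripper":1},{"x":-113,"y":163,"z":-29,"az":-0.192,"gripper":1}]'
python3 - <<'E'
from h import *
go([.569,.160,.26],81.3)
E
```

```text
t 0.95 pos [0.2275 0.6354 0.2313] jaw 70.29 F [1.  0.5 0.4] w 0.0854 -> x -332.5 y 481.8 z -28.7 | ax -0.0001 ay 0.0000 az -0.1921 dist 586invalid input at $[0]: expected keys ax, ay, az, x, y, z, gripper
```

```bash
python3 -m pendant '[{"ax":0,"ay":0,"x":-22,"y":32,"z":-6,"az":-0.03,"gripper":1},{"ax":0,"ay":0,"x":-45,"y":64,"z":-12,"az":-0.07,"gripper":1},{"ax":0,"ay":0,"x":-67,"y":97,"z":-18,"az":-0.11,"gripper":1},{"ax":0,"ay":0,"x":-90,"y":130,"z":-24,"az":-0.15,"gripper":1},{"ax":0,"ay":0,"x":-113,"y":163,"z":-29,"az":-0.192,"gripper":1}]'
python3 - <<'E'
from h import *
go([.569,.160,.26],81.3)
E
```

```text
clock: 1.37
position: [0.3437, 0.4725, 0.2608]
ee_rot: [[0.149, 0.989, 0.0], [0.989, -0.149, 0.0], [0.0, 0.0, -1.0]]
force: [0.9, 0.4, -0.4]
grip_width: 0.0857
t 1.37 pos [0.3437 0.4725 0.2608] jaw 81.42 F [ 0.9  0.4 -0.4] w 0.0857 -> x -275.4 y 269.4 z 0.7 | ax 0.0001 ay -0.0004 az 0.0021 dist 385
```

```bash
python3 -m pendant '[{"ax":0,"ay":0,"x":-28,"y":28,"z":0,"az":0,"gripper":1},{"ax":0,"ay":0,"x":-56,"y":56,"z":0,"az":0,"gripper":1},{"ax":0,"ay":0,"x":-84,"y":84,"z":0,"az":0,"gripper":1},{"ax":0,"ay":0,"x":-112,"y":112,"z":0,"az":0,"gripper":1},{"ax":0,"ay":0,"x":-140,"y":138,"z":0,"az":0,"gripper":1}]' >/dev/null
python3 -m pendant '[{"ax":0,"ay":0,"x":-28,"y":28,"z":0,"az":0,"gripper":1},{"ax":0,"ay":0,"x":-56,"y":56,"z":0,"az":0,"gripper":1},{"ax":0,"ay":0,"x":-84,"y":84,"z":0,"az":0,"gripper":1},{"ax":0,"ay":0,"x":-112,"y":112,"z":0,"az":0,"gripper":1},{"ax":0,"ay":0,"x":-135,"y":131,"z":0,"az":0,"gripper":1}]' >/dev/null
python3 - <<'E'
from h import *
go([.569,.160,.26],81.3)
im=robot.capture('wrist');cv2.imwrite('pics/w1.png',im[:,:,::-1])
import pickle
P=robot.camera_params('wrist')
r={t:[(q['p'],q['rect'],q['pixels']) for q in robot.masks_of('wrist',t)] for t in('key','rack')}
pickle.dump((P,im,r),open('w1.pkl','wb'))
for t in r: print(t,[(round(float(a),2),list(map(int,b))) for a,b,c in r[t]])
print(proj(P,[[.5688,.1604,.055],[.5688,.1604,.115]]))
E
```

```text
t 2.20 pos [0.5689 0.1586 0.2606] jaw 81.20 F [-0.  -1.  -0.4] w 0.0857 -> x 1.4 y -0.2 z 0.6 | ax 0.0010 ay 0.0002 az -0.0018 dist 2
key [(0.58, [262, 168, 30, 37]), (0.55, [339, 170, 60, 41])]
rack [(0.77, [358, 0, 72, 39]), (0.67, [205, 14, 102, 209])]
[[282.69182328 180.75444763]
 [283.82076218 192.94852637]]
```

View pics/w1.png

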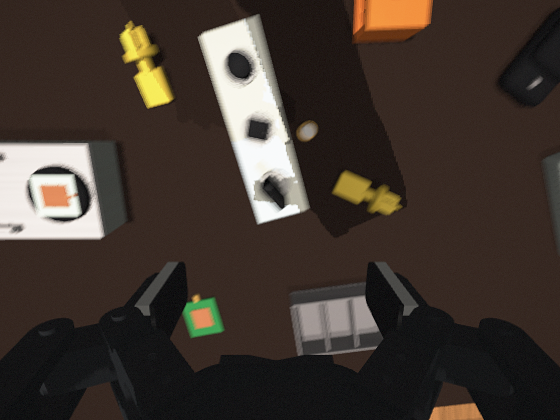

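Run:
```python
from h import *
im=cv2.imread('pics/w1.png');cv2.imwrite('pics/w1z.png',cv2.resize(im[10:230,190:320],None,fx=3,fy=3,interpolation=2)[0:600] if 0 else cv2.resize(im[130:230,220:330],None,fx=6,fy=6,interpolation=2))
```

```text
(no output)
```

View pics/w1z.png

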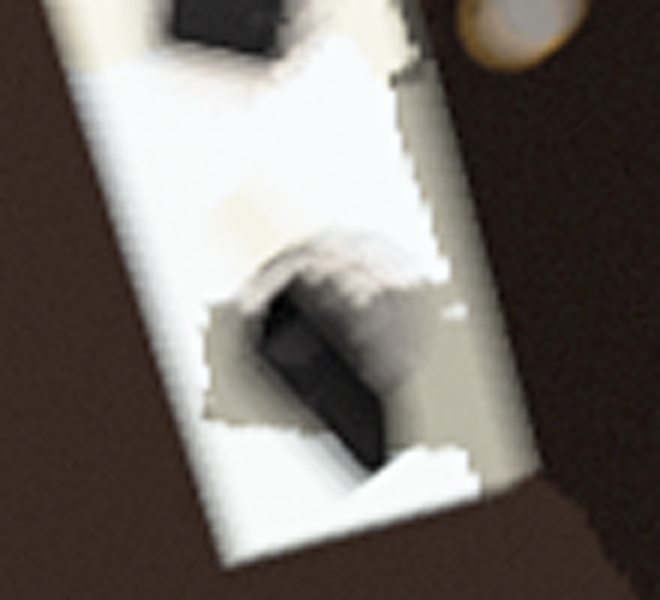

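Run:
```python
from h import *
P=robot.camera_params('wrist')
go([.569,.160,.26],81.3)
im=robot.capture('wrist')
x=np.array([.50438,.1520,.1297])
im=im[:,:,::-1].copy();cv2.imwrite('pics/w2.png',im)
for prt in([box(.21,.06,.055,.055)],[cyl(.018,.055,.063,.065)],[cyl(.018,.055,.063)],):
    cn,_=cv2.findContours(sil(P,prt,x).astype(np.uint8),0,2); cv2.drawContours(im,cn,-1,(0,255,0),1)
cv2.imwrite('pics/w2z.png',cv2.resize(im[0:240,180:340],None,fx=2.5,fy=2.5,interpolation=2))
```

```text
t 2.35 pos [0.5682 0.1589 0.2604] jaw 81.05 F [0.6 1.3 0. ] w 0.0854 -> x 1.2 y 0.6 z 0.4 | ax 0.0004 ay 0.0006 az -0.0044 dist 1
```

View pics/w2z.png

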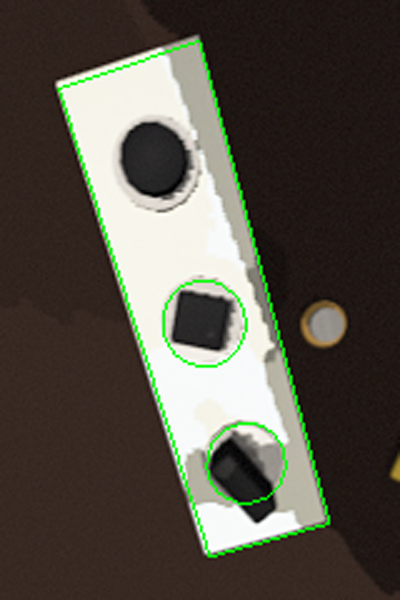

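Run:
```python
from h import *
P=robot.camera_params('wrist')
im=cv2.imread('pics/w2.png'); g=im.max(2)
dark=np.zeros((420,560),bool)
dark[168:215,255:300]=(g<75)[168:215,255:300]
n,l,st,c=cv2.connectedComponentsWithStats(dark.astype(np.uint8))
k=1+np.argmax(st[1:,4]);m=l==k;print(st[k],c[k])
H=[box(.030,.012,.077,.115)]
res=[]
for a0 in range(-90,90,15):
    x,f=fit([(P,m)],H,[.5688,.1604,np.radians(a0)]);res.append((f,x))
res.sort(key=lambda t:t[0])
for f,x in res[:4]:print(f,x,np.degrees(x[2])%180)
x=res[0][1]
v=im.copy();cn,_=cv2.findContours(sil(P,H,x).astype(np.uint8),0,2); cv2.drawContours(v,cn,-1,(0,255,0),1)
q=cv2.resize(np.hstack([im[150:230,230:320],v[150:230,230:320]]),None,fx=4.4,fy=4.4,interpolation=0)
cv2.imwrite('pics/w2h.png',q)
```

```text
[264 175  26  34 491] [276.63340122 191.41344196]
0.1460869565217391 [0.56563631 0.16092792 0.483169  ] 27.683544216992672
0.15104166666666663 [0.56576691 0.16103954 0.45587584] 26.11976146383042
0.153448275862069 [0.56568394 0.16079613 0.46701174] 26.757801600599656
0.15451388888888884 [0.56468014 0.160799   0.46191117] 26.465560650856652
```

View pics/w2h.png

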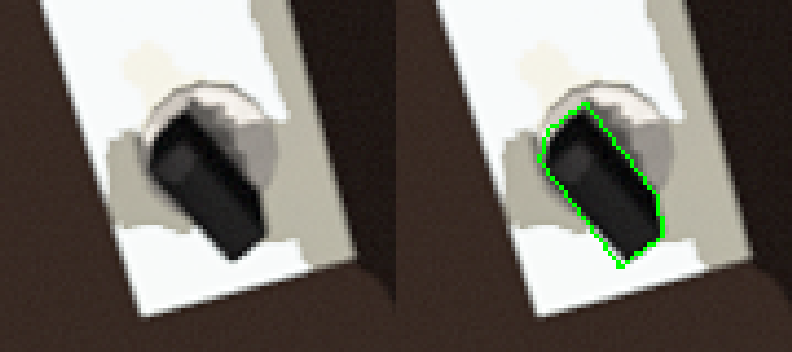

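```bash
python3 -m pendant '[{"ax":0,"ay":0,"x":-40,"y":0,"z":0,"az":0,"gripper":1},{"ax":0,"ay":0,"x":-80,"y":0,"z":0,"az":0,"gripper":1},{"ax":0,"ay":0,"x":-120,"y":0,"z":0,"az":0,"gripper":1},{"ax":0,"ay":0,"x":-160,"y":0,"z":0,"az":0,"gripper":1},{"ax":0,"ay":0,"x":-200,"y":0,"z":0,"az":0,"gripper":1}]' >/dev/null
python3 - <<'E'
from h import *
go([.514,-.252,.2],81.27)
E
```

```text
t 2.82 pos [ 0.5362 -0.0361  0.2605] jaw 81.45 F [ 1.6 -0.7 -0.1] w 0.0852 -> x -216.9 y 10.1 z 60.3 | ax 0.0002 ay -0.0007 az 0.0032 dist 225
```

```bash
python3 -m pendant '[{"ax":0,"ay":0,"x":-40,"y":2,"z":5,"az":0,"gripper":1},{"ax":0,"ay":0,"x":-80,"y":4,"z":15,"az":0,"gripper":1},{"ax":0,"ay":0,"x":-120,"y":6,"z":25,"az":0,"gripper":1},{"ax":0,"ay":0,"x":-160,"y":8,"z":35,"az":0,"gripper":1},{"ax":0,"ay":0,"x":-200,"y":10,"z":45,"az":0,"gripper":1}]' >/dev/null
python3 -m pendant '[{"ax":0,"ay":0,"x":-15,"y":0,"z":15,"az":0,"gripper":1},{"ax":0,"ay":0,"x":-15,"y":0,"z":15,"az":0,"gripper":1},{"ax":0,"ay":0,"x":-15,"y":0,"z":15,"az":0,"gripper":1},{"ax":0,"ay":0,"x":-15,"y":0,"z":15,"az":0,"gripper":1},{"ax":0,"ay":0,"x":-15,"y":0,"z":15,"az":0,"gripper":1}]' >/dev/null
python3 - <<'E'
from h import *
go([.514,-.252,.073],81.27)
P=robot.camera_params('wrist')
v=robot.capture('wrist')[:,:,::-1].copy();cv2.imwrite('pics/w3.png',v)
rp=np.array([.5266,-.1710,-.1524])
for prt in([box(.11,.25,.06,.06)],[box(.072,.070,.066,.066,0,-.082)],[box(.044,.010,.094,.094,0,-.082)],):
    cn,_=cv2.findContours(sil(P,prt,rp).astype(np.uint8),0,2); cv2.drawContours(v,cn,-1,(0,255,0),1)
cv2.imwrite('pics/w3o.png',v)
E
```

```text
t 3.65 pos [ 0.5152 -0.2484  0.2008] jaw 81.45 F [-0.4  0.6 -0.1] w 0.0850 -> x -3.8 y -0.7 z 127.8 | ax 0.0007 ay -0.0006 az 0.0032 dist 128
```

View pics/w3o.png

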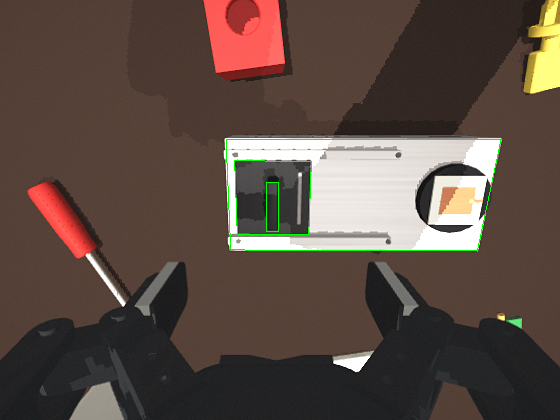

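```bash
python3 -m pendant '[{"ax":0,"ay":0,"x":-2,"y":0,"z":35,"az":0,"gripper":1},{"ax":0,"ay":0,"x":-4,"y":0,"z":70,"az":0,"gripper":1},{"ax":0,"ay":0,"x":-4,"y":0,"z":105,"az":0,"gripper":1},{"ax":0,"ay":0,"x":-4,"y":0,"z":127,"az":0.003,"gripper":1},{"ax":0,"ay":0,"x":-4,"y":0,"z":127,"az":0.003,"gripper":-1}]' 30
python3 -m pendant '[{"ax":0,"ay":0,"x":0,"y":0,"z":0,"az":0,"gripper":-1},{"ax":0,"ay":0,"x":0,"y":0,"z":0,"az":0,"gripper":-1},{"ax":0,"ay":0,"x":0,"y":0,"z":0,"az":0,"gripper":-1},{"ax":0,"ay":0,"x":0,"y":0,"z":0,"az":0,"gripper":-1},{"ax":0,"ay":0,"x":0,"y":0,"z":0,"az":0,"gripper":-1}]'
```

```text
clock: 4.12
position: [0.5121, -0.252, 0.0697]
ee_rot: [[0.152, 0.988, -0.005], [0.988, -0.152, 0.002], [0.001, -0.005, -1.0]]
force: [-0.3, 0.6, 0.1]
grip_width: 0.0757
clock: 4.53
position: [0.5144, -0.2541, 0.0746]
ee_rot: [[0.154, 0.988, 0.002], [0.988, -0.154, -0.0], [-0.0, 0.002, -1.0]]
force: [0.4, 2.3, 1.4]
grip_width: 0.0123
```

```bash
python3 -m pendant '[{"ax":0,"ay":0,"x":0,"y":0,"z":0,"az":0,"gripper":-1},{"ax":0,"ay":0,"x":4,"y":0,"z":0,"az":0,"gripper":-1},{"ax":0,"ay":0,"x":10,"y":0,"z":0,"az":0,"gripper":-1},{"ax":0,"ay":0,"x":18,"y":0,"z":0,"az":0,"gripper":-1},{"ax":0,"ay":0,"x":26,"y":0,"z":0,"az":0,"gripper":-1}]'
python3 -m pendant '[{"ax":0,"ay":0,"x":8,"y":0,"z":0,"az":0,"gripper":-1},{"ax":0,"ay":0,"x":16,"y":0,"z":0,"az":0,"gripper":-1},{"ax":0,"ay":0,"x":24,"y":0,"z":0,"az":0,"gripper":-1},{"ax":0,"ay":0,"x":32,"y":0,"z":0,"az":0,"gripper":-1},{"ax":0,"ay":0,"x":40,"y":0,"z":0,"az":0,"gripper":-1}]'
python3 - <<'E'
from h import *
rp=np.array([.5266,-.1710,-.1524]); s=robot.read_state()
c,q=np.cos(rp[2]),np.sin(rp[2]); d=s['position'][:2]-rp[:2]
print('rot frame',c*d[0]+q*d[1],-q*d[0]+c*d[1], 'cover',-q*d[0]+c*d[1]+.085)
go(place(np.array([[0,-.010,.073]]),rp)[0],81.27)
E
```

```text
clock: 4.95
position: [0.5183, -0.2289, 0.0745]
ee_rot: [[0.155, 0.988, 0.002], [0.988, -0.155, -0.001], [-0.0, 0.002, -1.0]]
force: [-2.8, -1.4, 11.1]
grip_width: 0.0091
clock: 5.37
position: [0.5244, -0.1891, 0.0745]
ee_rot: [[0.155, 0.988, 0.002], [0.988, -0.155, -0.0], [-0.0, 0.002, -1.0]]
force: [-3.5, -1.2, 12.9]
grip_width: 0.0092
rot frame 0.0005516218967904643 -0.018269036643669988 cover 0.06673096335633003
t 5.37 pos [ 0.5244 -0.1891  0.0745] jaw 81.11 F [-3.5 -1.2 12.9] w 0.0092 -> x 8.3 y -0.6 z 1.5 | ax 0.0016 ay 0.0002 az -0.0028 dist 8
```

```bash
python3 -m pendant '[{"ax":0,"ay":0,"x":2,"y":0,"z":-1,"az":0,"gripper":-1},{"ax":0,"ay":0,"x":4,"y":0,"z":-1,"az":0,"gripper":-1},{"ax":0,"ay":0,"x":6,"y":0,"z":-1,"az":0,"gripper":-1},{"ax":0,"ay":0,"x":8,"y":0,"z":-1,"az":0,"gripper":-1},{"ax":0,"ay":0,"x":8,"y":0,"z":-1,"az":0,"gripper":-1}]'
python3 -m pendant '[{"ax":0,"ay":0,"x":1,"y":0,"z":0,"az":0,"gripper":-1},{"ax":0,"ay":0,"x":2,"y":0,"z":0,"az":0,"gripper":-1},{"ax":0,"ay":0,"x":3,"y":0,"z":0,"az":0,"gripper":-1},{"ax":0,"ay":0,"x":3,"y":0,"z":0,"az":0,"gripper":-1},{"ax":0,"ay":0,"x":3,"y":0,"z":0,"az":0,"gripper":-1}]'
```

```text
clock: 5.78
position: [0.5255, -0.181, 0.0746]
ee_rot: [[0.154, 0.988, 0.001], [0.988, -0.154, -0.0], [-0.0, 0.001, -1.0]]
force: [2.3, -0.3, -0.3]
grip_width: 0.0097
clock: 6.2
position: [0.5255, -0.1808, 0.0746]
ee_rot: [[0.156, 0.988, 0.001], [0.988, -0.156, -0.003], [-0.003, 0.001, -1.0]]
force: [2.4, -15.8, -3.8]
grip_width: 0.0091
```

```bash
python3 -m pendant '[{"ax":0,"ay":0,"x":0,"y":0,"z":0,"az":0,"gripper":1},{"ax":0,"ay":0,"x":0,"y":0,"z":0,"az":0,"gripper":1},{"ax":0,"ay":0,"x":0,"y":0,"z":0,"az":0,"gripper":1},{"ax":0,"ay":0,"x":0,"y":0,"z":0,"az":0,"gripper":1},{"ax":0,"ay":0,"x":0,"y":0,"z":-20,"az":0,"gripper":1}]'
python3 -m pendant '[{"ax":0,"ay":0,"x":0,"y":0,"z":-35,"az":0,"gripper":1},{"ax":0,"ay":0,"x":0,"y":0,"z":-70,"az":0,"gripper":1},{"ax":0,"ay":0,"x":0,"y":0,"z":-110,"az":0,"gripper":1},{"ax":0,"ay":0,"x":0,"y":0,"z":-110,"az":0,"gripper":1},{"ax":0,"ay":0,"x":0,"y":0,"z":-110,"az":0,"gripper":1}]'
python3 - <<'E'
from h import *
import pickle
P=robot.camera_params('wrist')
v=robot.capture('wrist')[:,:,::-1].copy();cv2.imwrite('pics/w4.png',v)
pickle.dump(P,open('w4.pkl','wb'))
rp=np.array([.5266,-.1710,-.1524])
for prt in([box(.072,.070,.066,.066,0,-.010)],[cyl(.027,.058,.058,0,-.085)],):
    cn,_=cv2.findContours(sil(P,prt,rp).astype(np.uint8),0,2); cv2.drawContours(v,cn,-1,(0,255,0),1)
cv2.imwrite('pics/w4o.png',v)
go([0.5,0,.3])
E
```

```text
clock: 6.62
position: [0.5238, -0.1771, 0.0919]
ee_rot: [[0.154, 0.988, -0.005], [0.988, -0.154, 0.001], [0.0, -0.005, -1.0]]
force: [-0.5, 0.7, -0.1]
grip_width: 0.0692
clock: 7.03
position: [0.5267, -0.1779, 0.2064]
ee_rot: [[0.154, 0.988, 0.004], [0.988, -0.154, 0.0], [0.001, 0.004, -1.0]]
force: [0.0, -0.5, -1.4]
grip_width: 0.0854
t 7.08 pos [ 0.5258 -0.1776  0.2048] jaw 81.16 F [-0.3  0.5 -0.8] w 0.0853 -> x 171.6 y -52.6 z -95.1 dist 203
```

View pics/w4o.png

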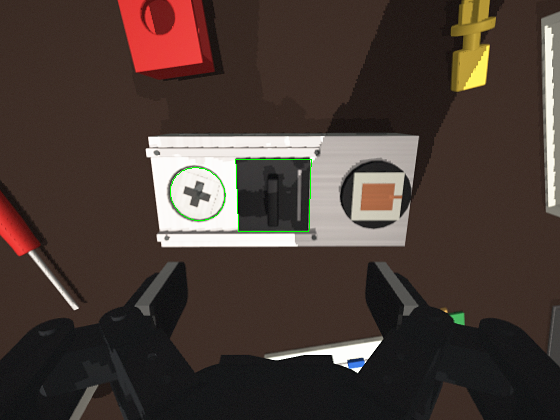

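```bash
python3 -m pendant '[{"ax":0,"ay":0,"x":-30,"y":0,"z":10,"az":0,"gripper":1},{"ax":0,"ay":0,"x":-60,"y":0,"z":35,"az":0,"gripper":1},{"ax":0,"ay":0,"x":-78,"y":0,"z":65,"az":0,"gripper":1},{"ax":0,"ay":0,"x":-78,"y":0,"z":65,"az":0,"gripper":1},{"ax":0,"ay":0,"x":-78,"y":0,"z":65,"az":0,"gripper":1}]'
python3 - <<'E'
from h import *
import pickle
from scipy.optimize import minimize
rp=np.array([.5266,-.1710,-.1524]); hub=place(np.array([[0,-.085,.058]]),rp)[0];print('hub',hub)
for k in range(2):
    P=robot.camera_params('wrist'); go(hub)
    im=robot.capture('wrist')[:,:,::-1].copy();cv2.imwrite(f'pics/w5{k}.png',im)
    pickle.dump(P,open(f'w5{k}.pkl','wb'))
    # rectify top view at z=.058, 0.1mm.. 0.2 mm/px
    r=np.arange(-.035,.035,.0002); X,Y=np.meshgrid(hub[0]+r,hub[1]-r[::1]*1.0)
    uv=proj(P,np.c_[X.ravel(),Y.ravel(),np.full(X.size,.058)]).astype(np.float32)
    top=cv2.remap(im,uv[:,0].reshape(X.shape),uv[:,1].reshape(X.shape),cv2.INTER_LINEAR)
    cv2.imwrite(f'pics/top{k}.png',top)
    g=top.max(2).astype(float)
    def cross(p):
        dx,dy=X-p[0],Y-p[1]; c,s=np.cos(p[2]),np.sin(p[2]); a=abs(c*dx+s*dy);b=abs(-s*dx+c*dy)
        e=.0008;f=lambda v,L:1/(1+np.exp(np.clip((v-L)/e,-50,50)))
        return np.maximum(f(a,.0132)*f(b,.0042),f(b,.0132)*f(a,.0042))
    R=np.hypot(X-hub[0],Y-hub[1])<.022
    def cost(p):
        m=cross(p)[R];q=g[R];return -np.corrcoef(m,q)[0,1]*-1
    best=None
    for a in np.radians(np.arange(-45,45,10)):
        x0=np.array([hub[0],hub[1],a])
        q=minimize(cost,x0,method='Nelder-Mead',options=dict(initial_simplex=np.array([x0]+[x0+d for d in np.diag([.003,.003,.1])]),xatol=1e-5))
        if best is None or q.fun<best.fun: best=q
    x=best.x;print('hub fit',x[:2],np.degrees(x[2]),'corr',best.fun,'rel hub deg',np.degrees(x[2]-rp[2]))
E
```

```text
clock: 7.5
position: [0.5114, -0.2555, 0.1366]
ee_rot: [[0.156, 0.988, -0.005], [0.988, -0.156, 0.001], [-0.0, -0.005, -1.0]]
force: [-0.2, -0.4, 0.7]
grip_width: 0.0852
hub [ 0.51369609 -0.25501481  0.058     ]
t 7.50 pos [ 0.5114 -0.2555  0.1366] jaw 81.00 F [-0.2 -0.4  0.7] w 0.0852 -> x 0.8 y 2.6 z 78.6 dist 79
hub fit [ 0.51380365 -0.25538616] -28.512162126547636 corr -0.8355313703012407 rel hub deg -19.78028532875389
t 7.55 pos [ 0.5126 -0.2548  0.138 ] jaw 81.08 F [-0.4 -0.1  0.2] w 0.0856 -> x -0.0 y 1.3 z 80.0 dist 80
hub fit [ 0.51372288 -0.2554145 ] -28.76469068948578 corr -0.8258162966407729 rel hub deg -20.032813891692033
```

View pics/w51.png

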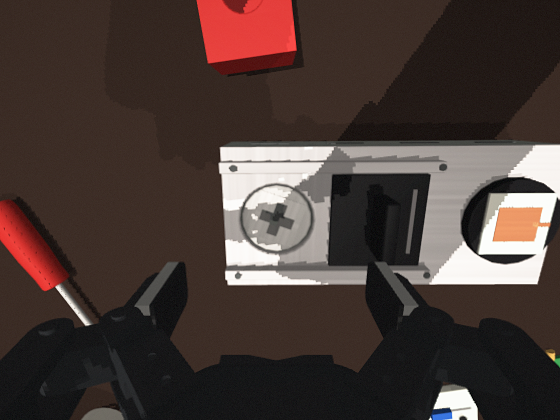

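View pics/top1.png

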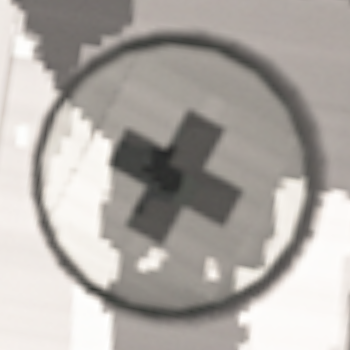

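```bash
python3 -m pendant '[{"ax":0,"ay":0,"x":0,"y":0,"z":-40,"az":0,"gripper":1},{"ax":0,"ay":0,"x":20,"y":0,"z":-74,"az":0,"gripper":1},{"ax":0,"ay":0,"x":55,"y":0,"z":-90,"az":-0.1,"gripper":1},{"ax":0,"ay":0,"x":95,"y":0,"z":-90,"az":-0.2,"gripper":1},{"ax":0,"ay":0,"x":135,"y":0,"z":-90,"az":-0.3,"gripper":1}]'
python3 - <<'E'
from h import *
go([.5665,.161,.2],117); print(robot.read_state()['joints'].round(1))
E
```

```text
clock: 8.02
position: [0.5353, -0.1194, 0.2317]
ee_rot: [[-0.15, 0.989, 0.004], [0.989, 0.15, 0.0], [-0.0, 0.004, -1.0]]
force: [1.3, -0.1, 0.1]
grip_width: 0.0852
t 8.02 pos [ 0.5353 -0.1194  0.2317] jaw 98.62 F [ 1.3 -0.1  0.1] w 0.0852 -> x 272.6 y 72.7 z 31.9 | ax 0.0041 ay 0.0009 az -0.3209 dist 284
[-16.9  13.1  26.7 109.7  -7.   58.5 111.5]
```

```bash
python3 -m pendant '[{"ax":0,"ay":0,"x":38,"y":10,"z":0,"az":-0.1,"gripper":1},{"ax":0,"ay":0,"x":76,"y":20,"z":0,"az":-0.2,"gripper":1},{"ax":0,"ay":0,"x":114,"y":30,"z":0,"az":-0.3,"gripper":1},{"ax":0,"ay":0,"x":152,"y":40,"z":0,"az":-0.32,"gripper":1},{"ax":0,"ay":0,"x":190,"y":50,"z":0,"az":-0.32,"gripper":1}]'
python3 - <<'E'
from h import *
go([.5665,.161,.18],117); print(robot.read_state()['joints'].round(1))
E
```

```text
clock: 8.43
position: [0.5562, 0.0767, 0.2305]
ee_rot: [[-0.452, 0.892, 0.002], [0.892, 0.452, 0.001], [0.0, 0.002, -1.0]]
force: [0.5, -0.3, 0.3]
grip_width: 0.0854
t 8.43 pos [0.5562 0.0767 0.2305] jaw 116.86 F [ 0.5 -0.3  0.3] w 0.0854 -> x 70.5 y 47.2 z 50.6 | ax 0.0019 ay -0.0001 az -0.0025 dist 99
[-29.5  14.1  17.9 107.7  -5.   58.9 107.4]
```

```bash
python3 -m pendant '[{"ax":0,"ay":0,"x":25,"y":17,"z":10,"az":0,"gripper":1},{"ax":0,"ay":0,"x":50,"y":33,"z":25,"az":0,"gripper":1},{"ax":0,"ay":0,"x":70,"y":47,"z":50,"az":0,"gripper":1},{"ax":0,"ay":0,"x":70,"y":47,"z":50,"az":0,"gripper":1},{"ax":0,"ay":0,"x":70,"y":47,"z":50,"az":0,"gripper":1}]'
python3 - <<'E'
from h import *
import pickle
P=robot.camera_params('wrist')
im=robot.capture('wrist')[:,:,::-1].copy();cv2.imwrite('pics/w6.png',im);pickle.dump(P,open('w6.pkl','wb'))
go([.5665,.161,.085],117);print(robot.read_state()['joints'].round(1))
c=proj(P,[[.566,.161,.1]])[0].astype(int);print(c)
x=[.566,.161,np.radians(27.7)]
v=im.copy();cn,_=cv2.findContours(sil(P,[box(.030,.012,.077,.115)],x).astype(np.uint8),0,2); cv2.drawContours(v,cn,-1,(0,255,0),1)
cn,_=cv2.findContours(sil(P,[cyl(.018,.063,.063)],x).astype(np.uint8),0,2); cv2.drawContours(v,cn,-1,(0,0,255),1)
s=np.s_[c[1]-60:c[1]+60,c[0]-60:c[0]+60]
cv2.imwrite('pics/w6z.png',cv2.resize(np.hstack([im[s],v[s]]),None,fx=3.3,fy=3.3,interpolation=0))
E
```

```text
clock: 8.85
position: [0.566, 0.1597, 0.1787]
ee_rot: [[-0.452, 0.892, -0.001], [0.892, 0.452, -0.0], [0.0, -0.001, -1.0]]
force: [0.5, -1.1, 0.5]
grip_width: 0.0854
t 8.90 pos [0.5667 0.1582 0.1796] jaw 116.77 F [0.3 0.1 0.2] w 0.0853 -> x 2.6 y 1.1 z 94.6 | ax -0.0001 ay 0.0002 az -0.0040 dist 95
[-34.2  19.7  15.4 107.1  -6.3  54.  100.8]
[277 219]
```

View pics/w6z.png

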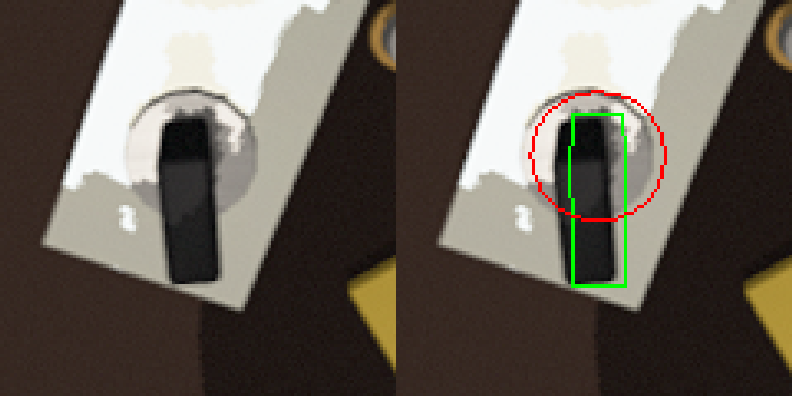

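View pics/w6.png

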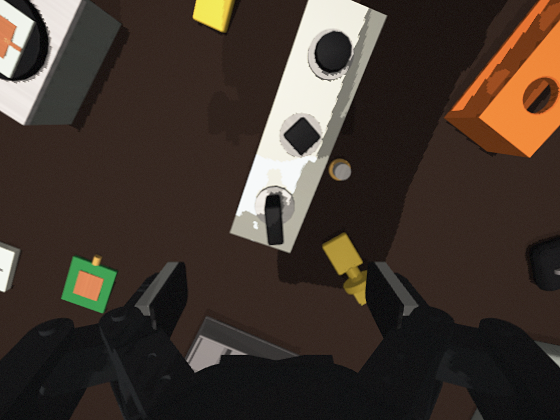

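Run:
```python
from h import *
import pickle
P=pickle.load(open('w6.pkl','rb'));im=cv2.imread('pics/w6.png')
g=im.max(2);d=np.zeros((420,560),bool);d[185:250,255:295]=(g<70)[185:250,255:295]
n,l,st,c=cv2.connectedComponentsWithStats(d.astype(np.uint8));k=1+np.argmax(st[1:,4]);m=l==k;print(st[k])
H=[box(.030,.012,.077,.115)]
for a in(20,27,35):
    x,f=fit([(P,m)],H,[.566,.161,np.radians(a)]);print(x,np.degrees(x[2]),f)
v=im.copy();cn,_=cv2.findContours(sil(P,H,x).astype(np.uint8),0,2); cv2.drawContours(v,cn,-1,(0,255,0),1)
cn,_=cv2.findContours(sil(P,[cyl(.018,.063,.063)],x).astype(np.uint8),0,2); cv2.drawContours(v,cn,-1,(0,0,255),1)
s=np.s_[159:279,217:337]
cv2.imwrite('pics/w6f.png',cv2.resize(np.hstack([im[s],v[s]]),None,fx=3.3,fy=3.3,interpolation=0))
go([x[0],x[1],.085],np.degrees(x[2])+90)
```

```text
[265 194  18  51 777]
[0.56758052 0.15854897 0.4821255 ] 27.623756100324407 0.12696629213483146
[0.56755579 0.15857832 0.48311471] 27.680433852506233 0.12696629213483146
[0.56762402 0.15844164 0.48939894] 28.04049383415547 0.13474387527839649
t 8.90 pos [0.5667 0.1582 0.1796] jaw 116.77 F [0.3 0.1 0.2] w 0.0853 -> x -0.2 y 1.0 z 94.6 | ax -0.0001 ay 0.0002 az -0.0222 dist 95
```

View pics/w6f.png

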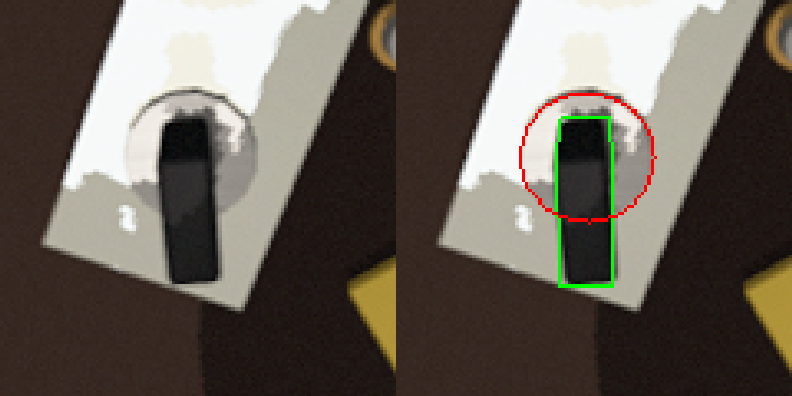

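```bash
python3 -m pendant '[{"ax":0,"ay":0,"x":0,"y":1,"z":30,"az":-0.02,"gripper":1},{"ax":0,"ay":0,"x":0,"y":1,"z":60,"az":-0.02,"gripper":1},{"ax":0,"ay":0,"x":0,"y":1,"z":90,"az":-0.02,"gripper":1},{"ax":0,"ay":0,"x":0,"y":1,"z":101,"az":-0.02,"gripper":1},{"ax":0,"ay":0,"x":0,"y":1,"z":101,"az":-0.02,"gripper":0.4}]' 50
python3 -m pendant '[{"ax":0,"ay":0,"x":0,"y":0,"z":0,"az":0,"gripper":-1},{"ax":0,"ay":0,"x":0,"y":0,"z":0,"az":0,"gripper":-1},{"ax":0,"ay":0,"x":0,"y":0,"z":0,"az":0,"gripper":-1},{"ax":0,"ay":0,"x":0,"y":0,"z":0,"az":0,"gripper":-1},{"ax":0,"ay":0,"x":0,"y":0,"z":0,"az":0,"gripper":-1}]'
python3 -m pendant '[{"ax":0,"ay":0,"x":0,"y":0,"z":0,"az":0,"gripper":-1},{"ax":0,"ay":0,"x":0,"y":0,"z":0,"az":0,"gripper":-1},{"ax":0,"ay":0,"x":0,"y":0,"z":0,"az":0,"gripper":-1},{"ax":0,"ay":0,"x":0,"y":0,"z":0,"az":0,"gripper":-1},{"ax":0,"ay":0,"x":0,"y":0,"z":0,"az":0,"gripper":-1}]'
python3 - <<'E'
from h import *
go([.5676,.1586,.16],117.7)
im=robot.capture('wrist')[:,:,::-1];cv2.imwrite('pics/w7.png',im)
E
```

```text
clock: 9.32
position: [0.5669, 0.1567, 0.0771]
ee_rot: [[-0.466, 0.885, -0.002], [0.885, 0.466, -0.001], [-0.0, -0.003, -1.0]]
force: [-1.1, -0.4, 0.9]
grip_width: 0.0754
clock: 9.73
position: [0.5684, 0.1579, 0.0794]
ee_rot: [[-0.466, 0.885, 0.001], [0.885, 0.466, 0.001], [0.0, 0.002, -1.0]]
force: [-0.4, 0.6, -0.1]
grip_width: 0.0126
clock: 10.15
position: [0.5684, 0.1579, 0.0794]
ee_rot: [[-0.466, 0.885, 0.001], [0.885, 0.466, 0.001], [0.0, 0.001, -1.0]]
force: [-2.9, -1.2, 10.3]
grip_width: 0.0113
t 10.15 pos [0.5684 0.1579 0.0794] jaw 117.80 F [-2.9 -1.2 10.3] w 0.0113 -> x 1.0 y -0.3 z -80.6 | ax 0.0014 ay -0.0000 az 0.0018 dist 81
```

View pics/w7.png

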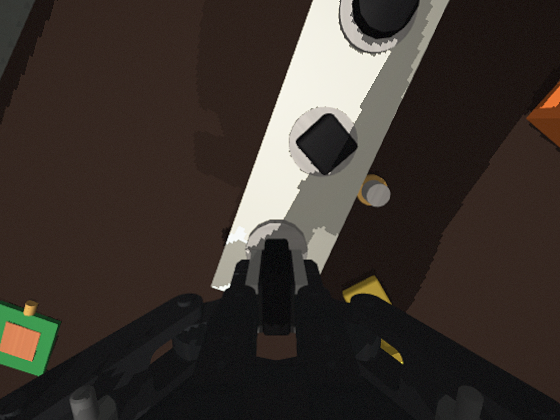

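```bash
python3 -m pendant '[{"ax":0,"ay":0,"x":0,"y":0,"z":-10,"az":0,"gripper":-1},{"ax":0,"ay":0,"x":0,"y":0,"z":-30,"az":0,"gripper":-1},{"ax":0,"ay":0,"x":0,"y":0,"z":-55,"az":0,"gripper":-1},{"ax":0,"ay":0,"x":0,"y":0,"z":-80,"az":0,"gripper":-1},{"ax":0,"ay":0,"x":0,"y":0,"z":-90,"az":0,"gripper":-1}]' 80
python3 - <<'E'
from h import *
go([.5137,-.2553,.17],61.3)
E
```

```text
clock: 10.62
position: [0.569, 0.1578, 0.1721]
ee_rot: [[-0.466, 0.885, 0.003], [0.885, 0.466, 0.001], [-0.0, 0.004, -1.0]]
force: [0.4, 0.5, -0.6]
grip_width: 0.0109
t 10.62 pos [0.569  0.1578 0.1721] jaw 117.78 F [ 0.4  0.5 -0.6] w 0.0109 -> x -339.7 y -241.5 z 1.3 | ax 0.0036 ay -0.0015 az 0.9857 dist 417
```

```bash
python3 -m pendant '[{"ax":0,"ay":0,"x":-28,"y":-20,"z":0,"az":0.09,"gripper":-1},{"ax":0,"ay":0,"x":-56,"y":-40,"z":0,"az":0.18,"gripper":-1},{"ax":0,"ay":0,"x":-84,"y":-60,"z":0,"az":0.27,"gripper":-1},{"ax":0,"ay":0,"x":-112,"y":-80,"z":0,"az":0.36,"gripper":-1},{"ax":0,"ay":0,"x":-140,"y":-100,"z":0,"az":0.45,"gripper":-1}]'
python3 - <<'E'
from h import *
go([.5137,-.2553,.17],61.3)
E
```

```text
clock: 11.03
position: [0.544, -0.0143, 0.1686]
ee_rot: [[-0.031, 1.0, 0.0], [1.0, 0.031, 0.0], [0.0, 0.0, -1.0]]
force: [0.6, 0.6, -0.8]
grip_width: 0.0104
t 11.03 pos [ 0.544  -0.0143  0.1686] jaw 91.77 F [ 0.6  0.6 -0.8] w 0.0104 -> x -239.9 y -37.7 z -1.5 | ax 0.0000 ay -0.0003 az 0.5318 dist 243
```

```bash
python3 -m pendant '[{"ax":0,"ay":0,"x":-30,"y":-5,"z":0,"az":0.1,"gripper":-1},{"ax":0,"ay":0,"x":-65,"y":-10,"z":0,"az":0.2,"gripper":-1},{"ax":0,"ay":0,"x":-105,"y":-16,"z":0,"az":0.3,"gripper":-1},{"ax":0,"ay":0,"x":-140,"y":-22,"z":0,"az":0.4,"gripper":-1},{"ax":0,"ay":0,"x":-175,"y":-28,"z":0,"az":0.5,"gripper":-1}]' >/dev/null
python3 -m pendant '[{"ax":0,"ay":0,"x":-15,"y":20,"z":0,"az":0.03,"gripper":-1},{"ax":0,"ay":0,"x":-35,"y":22,"z":0,"az":0.03,"gripper":-1},{"ax":0,"ay":0,"x":-53,"y":22,"z":0,"az":0.03,"gripper":-1},{"ax":0,"ay":0,"x":-53,"y":22,"z":0,"az":0.03,"gripper":-1},{"ax":0,"ay":0,"x":-53,"y":22,"z":0,"az":0.03,"gripper":-1}]' >/dev/null
python3 - <<'E'
from h import *
go([.5137,-.2553,.17],61.3)
for n in('wrist','side','scene'):
    im=robot.capture(n)[:,:,::-1];cv2.imwrite(f'pics/{n}8.png',im)
b=cv2.imread('pics/side8.png');a=cv2.imread('pics/scene8.png')
c=proj(robot.camera_params('side'),[[.5137,-.2553,.12]])[0].astype(int);d=proj(robot.camera_params('scene'),[[.5137,-.2553,.12]])[0].astype(int)
f=lambda i,c:cv2.resize(i[c[1]-60:c[1]+60,c[0]-60:c[0]+60],None,fx=3.3,fy=3.3,interpolation=2)
cv2.imwrite('pics/z8.png',np.hstack([f(b,c),f(a,d)]))
E
```

```text
t 11.87 pos [ 0.5181 -0.2468  0.1684] jaw 61.53 F [ 0.5  0.4 -1.6] w 0.0109 -> x -9.6 y 0.2 z -1.6 | ax -0.0002 ay 0.0001 az 0.0040 dist 10
```

View pics/z8.png

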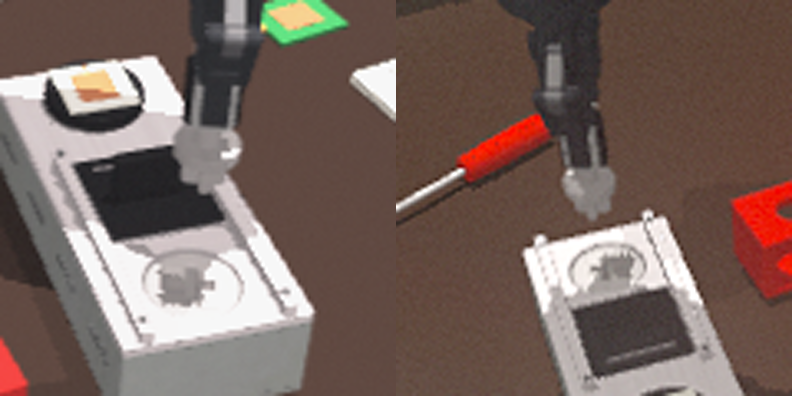

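View pics/wrist8.png

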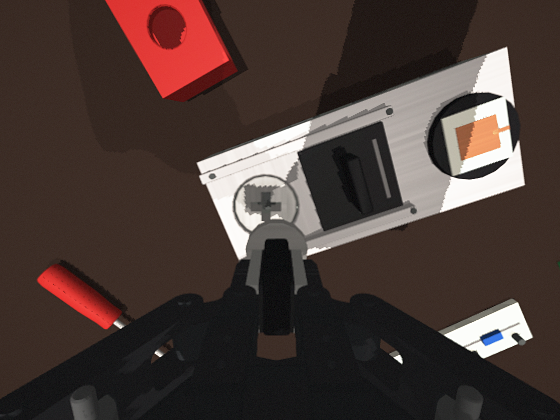

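Run:
```python
from h import *
s=robot.read_state();P=robot.camera_params('wrist')
robot_pos=s['position'];R=s['ee_rot']
yaw=np.arctan2(R[1,0],R[0,0])-np.pi/2
p=[*robot_pos[:2],yaw,robot_pos[2]-.0244]
im=cv2.imread('pics/wrist8.png');v=im.copy()
for prt,col in(([cyl(.018,.008,.008)],(0,0,255)),([box(.030,.012,.06,.06)],(0,255,0)),([box(.030,.012,.022,.022)],(255,255,0))):
    cn,_=cv2.findContours(sil(P,prt,p).astype(np.uint8),0,2); cv2.drawContours(v,cn,-1,col,1)
x=[.5137,-.2553,np.radians(-28.7),0]
for prt in([box(.0264,.0084,.058,.058)],[box(.0084,.0264,.058,.058)],[cyl(.027,.058,.058)]):
    cn,_=cv2.findContours(sil(P,prt,x).astype(np.uint8),0,2); cv2.drawContours(v,cn,-1,(255,0,255),1)
S=np.s_[160:350,210:340]
cv2.imwrite('pics/w8z.png',cv2.resize(np.hstack([im[S],v[S]]),None,fx=3,fy=3,interpolation=0))
```

```text
(no output)
```

View pics/w8z.png

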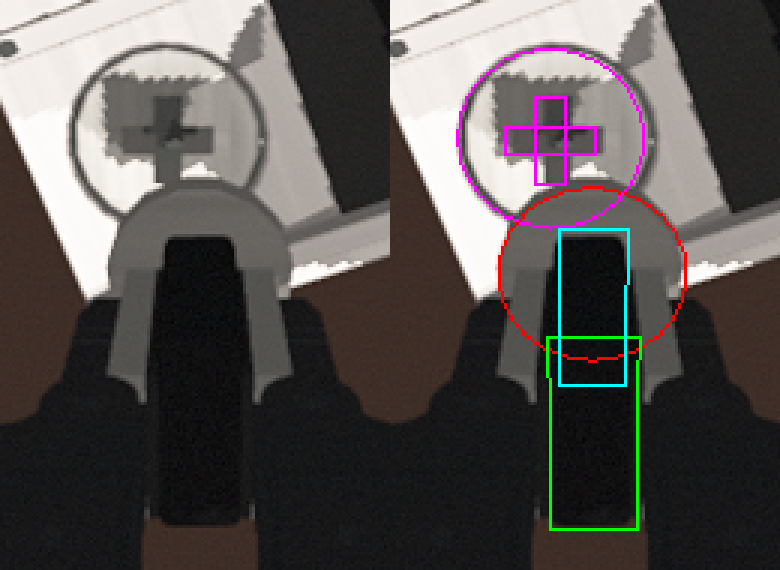

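```bash
python3 -m pendant '[{"ax":0,"ay":0,"x":-3,"y":0,"z":10,"az":0,"gripper":-1},{"ax":0,"ay":0,"x":-6,"y":0,"z":25,"az":0,"gripper":-1},{"ax":0,"ay":0,"x":-9,"y":0,"z":40,"az":0,"gripper":-1},{"ax":0,"ay":0,"x":-9,"y":0,"z":44,"az":0,"gripper":-1},{"ax":0,"ay":0,"x":-9,"y":0,"z":44,"az":0,"gripper":-1}]' >/dev/null
python3 -m pendant '[{"ax":0,"ay":0,"x":0,"y":0,"z":0,"az":0,"gripper":-1},{"ax":0,"ay":0,"x":0,"y":0,"z":0,"az":0,"gripper":-1},{"ax":0,"ay":0,"x":0,"y":0,"z":0,"az":0,"gripper":-1},{"ax":0,"ay":0,"x":0,"y":0,"z":0,"az":0,"gripper":-1},{"ax":0,"ay":0,"x":0,"y":0,"z":0,"az":0,"gripper":-1}]' >/dev/null
cat > ov.py <<'E'
from h import *
import sys
k=sys.argv[1]
go([.5137,-.2553,.122],61.3)
P=robot.camera_params('wrist');s=robot.read_state()
im=robot.capture('wrist')[:,:,::-1].copy();cv2.imwrite(f'pics/w{k}.png',im)
go([.5137,-.2553,.122],61.3)
R=s['ee_rot'];yaw=np.arctan2(R[1,0],R[0,0])-np.pi/2
p=[*s['position'][:2],yaw,s['position'][2]-.0244]
v=im.copy()
for prt,col in(([cyl(.018,.008,.008)],(0,0,255)),([box(.030,.012,.06,.06)],(0,255,0)),([box(.030,.012,.022,.022)],(255,255,0))):
    cn,_=cv2.findContours(sil(P,prt,p).astype(np.uint8),0,2); cv2.drawContours(v,cn,-1,col,1)
x=[.5137,-.2553,np.radians(-28.7),0]
for prt in([box(.0264,.0084,.058,.058)],[box(.0084,.0264,.058,.058)],[cyl(.027,.058,.058)]):
    cn,_=cv2.findContours(sil(P,prt,x).astype(np.uint8),0,2); cv2.drawContours(v,cn,-1,(255,0,255),1)
S=np.s_[160:350,210:340]
cv2.imwrite(f'pics/w{k}z.png',cv2.resize(np.hstack([im[S],v[S]]),None,fx=3,fy=3,interpolation=0))
for n in('side','scene'):
    Q=robot.camera_params(n);i=robot.capture(n)[:,:,::-1].copy();cv2.imwrite(f'pics/{n}{k}.png',i)
    q=i.copy()
    c=proj(Q,[[.5137,-.2553,.08]])[0].astype(int)
    pl=np.zeros((2,3))
    for prt,col,pp in(([cyl(.018,0,.008)],(0,0,255),p),([box(.024,.006,-.017,-.017),box(.006,.024,-.017,-.017)],(0,255,0),p),([box(.0264,.0084,.058,.058),box(.0084,.0264,.058,.058)],(255,0,255),x),([cyl(.027,.058,.058)],(255,0,255),x)):
        cn,_=cv2.findContours(sil(Q,prt,pp).astype(np.uint8),0,2); cv2.drawContours(q,cn,-1,col,1)
    f=lambda i:cv2.resize(i[c[1]-45:c[1]+45,c[0]-45:c[0]+45],None,fx=4.4,fy=4.4,interpolation=0)
    cv2.imwrite(f'pics/{n}{k}z.png',np.hstack([f(i),f(q)]))
E
python3 ov.py 9
```

```text
t 12.85 pos [ 0.5148 -0.2538  0.1248] jaw 61.66 F [ 0.7  0.3 -2.1] w 0.0109 -> x -1.8 y -0.2 z 2.8 | ax 0.0007 ay -0.0003 az 0.0063 dist 3
t 12.90 pos [ 0.5147 -0.2538  0.1247] jaw 61.66 F [ 0.5 -0.1 -0.9] w 0.0113 -> x -1.8 y -0.2 z 2.7 | ax 0.0005 ay -0.0002 az 0.0062 dist 3
```

View pics/w9z.png

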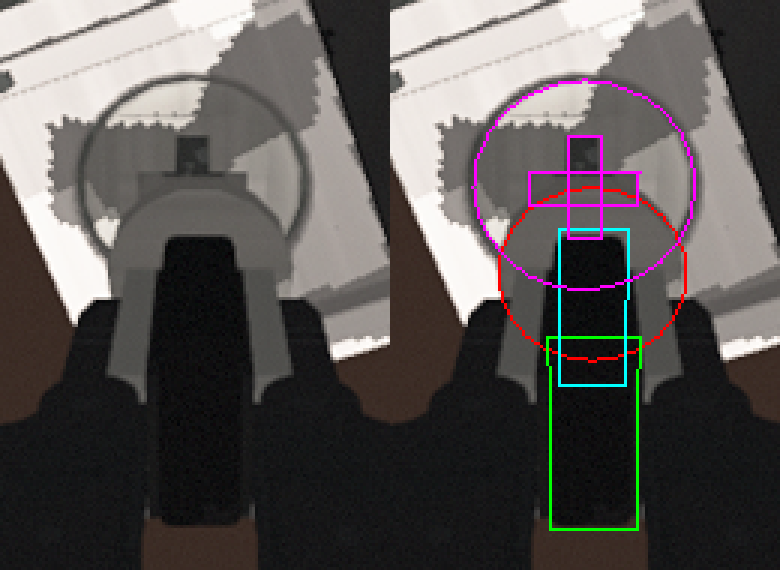

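View pics/side9z.png

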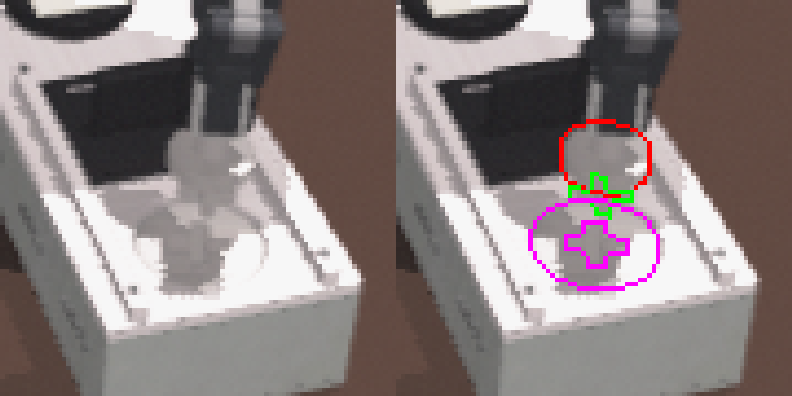

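View pics/scene9z.png

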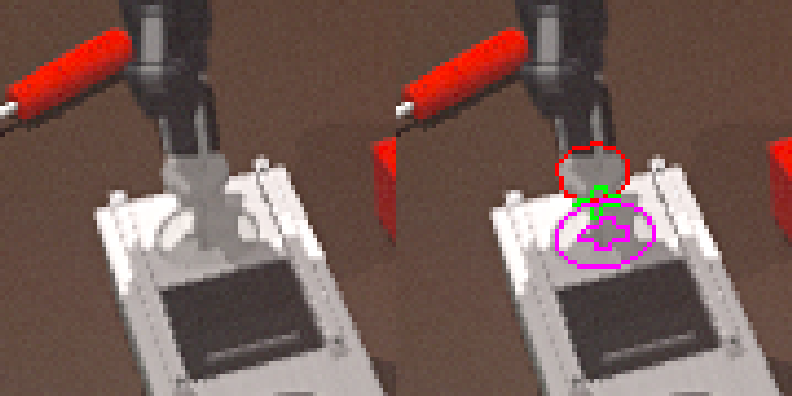

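```bash
python3 -m pendant '[{"ax":0,"ay":0,"x":-1.7,"y":0.5,"z":4,"az":0.006,"gripper":-1},{"ax":0,"ay":0,"x":-1.7,"y":0.5,"z":9,"az":0.006,"gripper":-1},{"ax":0,"ay":0,"x":-1.7,"y":0.5,"z":14,"az":0.006,"gripper":-1},{"ax":0,"ay":0,"x":-1.7,"y":0.5,"z":17,"az":0.006,"gripper":-1},{"ax":0,"ay":0,"x":-1.7,"y":0.5,"z":20,"az":0.006,"gripper":-1}]'
python3 -m pendant '[{"ax":0,"ay":0,"x":0,"y":0,"z":1,"az":0,"gripper":-1},{"ax":0,"ay":0,"x":0,"y":0,"z":2,"az":0,"gripper":-1},{"ax":0,"ay":0,"x":0,"y":0,"z":3,"az":0,"gripper":-1},{"ax":0,"ay":0,"x":0,"y":0,"z":4,"az":0,"gripper":-1},{"ax":0,"ay":0,"x":0,"y":0,"z":4,"az":0,"gripper":-1}]'
python3 - <<'E'
from h import *
go([.5137,-.2553,.0824],61.3)
print(robot.read_state()['wrist_torque'])
E
```

```text
clock: 13.42
position: [0.5139, -0.2556, 0.1036]
ee_rot: [[0.48, 0.877, -0.001], [0.877, -0.48, 0.0], [-0.0, -0.001, -1.0]]
force: [0.3, 0.2, -1.8]
grip_width: 0.011
clock: 13.83
position: [0.5141, -0.2556, 0.1003]
ee_rot: [[0.48, 0.877, -0.0], [0.877, -0.48, -0.0], [-0.0, -0.0, -1.0]]
force: [0.5, 0.3, -1.4]
grip_width: 0.0109
t 13.83 pos [ 0.5141 -0.2556  0.1003] jaw 61.30 F [ 0.5  0.3 -1.4] w 0.0109 -> x 0.1 y -0.5 z 17.9 | ax -0.0001 ay 0.0000 az 0.0001 dist 18
[ 0.00240459 -0.0030307   0.01844513]
```

```bash
python3 -m pendant '[{"ax":0,"ay":0,"x":0,"y":0,"z":1,"az":0,"gripper":-1},{"ax":0,"ay":0,"x":0,"y":0,"z":2,"az":0,"gripper":-1},{"ax":0,"ay":0,"x":0,"y":0,"z":3,"az":0,"gripper":-1},{"ax":0,"ay":0,"x":0,"y":0,"z":4,"az":0,"gripper":-1},{"ax":0,"ay":0,"x":0,"y":0,"z":5,"az":0,"gripper":-1}]'
```

```text
clock: 14.25
position: [0.5141, -0.2556, 0.0952]
ee_rot: [[0.48, 0.877, -0.0], [0.877, -0.48, -0.0], [-0.0, 0.0, -1.0]]
force: [0.1, 0.7, -2.3]
grip_width: 0.011
```

```bash
python3 -m pendant '[{"ax":0,"ay":0,"x":0,"y":0,"z":2,"az":0,"gripper":-1},{"ax":0,"ay":0,"x":0,"y":0,"z":4,"az":0,"gripper":-1},{"ax":0,"ay":0,"x":0,"y":0,"z":5,"az":0,"gripper":-1},{"ax":0,"ay":0,"x":0,"y":0,"z":6,"az":0,"gripper":-1},{"ax":0,"ay":0,"x":0,"y":0,"z":7,"az":0,"gripper":-1}]' 100
python3 -m pendant '[{"ax":0,"ay":0,"x":0,"y":0,"z":1,"az":0,"gripper":-1},{"ax":0,"ay":0,"x":0,"y":0,"z":2,"az":0,"gripper":-1},{"ax":0,"ay":0,"x":0,"y":0,"z":2,"az":0,"gripper":-1},{"ax":0,"ay":0,"x":0,"y":0,"z":3,"az":0,"gripper":-1},{"ax":0,"ay":0,"x":0,"y":0,"z":3,"az":0,"gripper":-1}]'
```

```text
clock: 14.67
position: [0.5141, -0.2556, 0.0882]
ee_rot: [[0.48, 0.877, -0.0], [0.877, -0.48, -0.0], [-0.0, -0.0, -1.0]]
force: [0.1, 0.0, -2.8]
grip_width: 0.0106
clock: 15.08
position: [0.5142, -0.2557, 0.0854]
ee_rot: [[0.48, 0.877, 0.0], [0.877, -0.48, -0.0], [-0.0, 0.0, -1.0]]
force: [0.1, -0.6, 3.3]
grip_width: 0.0108
```

Spring contact felt; continuing in small steps.

```bash
for i in 1; do :; done; python3 -m pendant '[{"ax":0,"ay":0,"x":0,"y":0,"z":1,"az":0,"gripper":-1},{"ax":0,"ay":0,"x":0,"y":0,"z":2,"az":0,"gripper":-1},{"ax":0,"ay":0,"x":0,"y":0,"z":2,"az":0,"gripper":-1},{"ax":0,"ay":0,"x":0,"y":0,"z":2,"az":0,"gripper":-1},{"ax":0,"ay":0,"x":0,"y":0,"z":2,"az":0,"gripper":-1}]'
python3 -m pendant '[{"ax":0,"ay":0,"x":0,"y":0,"z":1,"az":0,"gripper":-1},{"ax":0,"ay":0,"x":0,"y":0,"z":1,"az":0,"gripper":-1},{"ax":0,"ay":0,"x":0,"y":0,"z":1,"az":0,"gripper":-1},{"ax":0,"ay":0,"x":0,"y":0,"z":1,"az":0,"gripper":-1},{"ax":0,"ay":0,"x":0,"y":0,"z":1,"az":0,"gripper":-1}]'
```

```text
clock: 15.5
position: [0.5143, -0.2557, 0.0834]
ee_rot: [[0.48, 0.877, 0.0], [0.877, -0.48, -0.0], [0.0, 0.0, -1.0]]
force: [-0.9, 0.3, 5.0]
grip_width: 0.011
clock: 15.92
position: [0.5143, -0.2557, 0.0825]
ee_rot: [[0.48, 0.877, 0.0], [0.877, -0.48, -0.0], [0.0, 0.0, -1.0]]
force: [-2.1, 0.4, 7.3]
grip_width: 0.0109
```

```bash
python3 -m pendant '[{"ax":0,"ay":0,"x":0,"y":0,"z":0.5,"az":0,"gripper":-1},{"ax":0,"ay":0,"x":0,"y":0,"z":1,"az":0,"gripper":-1},{"ax":0,"ay":0,"x":0,"y":0,"z":1,"az":0,"gripper":-1},{"ax":0,"ay":0,"x":0,"y":0,"z":1,"az":0,"gripper":-1},{"ax":0,"ay":0,"x":0,"y":0,"z":1,"az":0,"gripper":-1}]'
```

```text
clock: 16.33
position: [0.5144, -0.2558, 0.0824]
ee_rot: [[0.48, 0.877, 0.001], [0.877, -0.48, 0.0], [0.001, 0.001, -1.0]]
force: [-6.0, 3.7, 26.3]
grip_width: 0.0109
```

```bash
python3 -m pendant '[{"ax":0,"ay":0,"x":0,"y":0,"z":0,"az":0,"gripper":-1},{"ax":0,"ay":0,"x":0,"y":0,"z":0,"az":0,"gripper":-1},{"ax":0,"ay":0,"x":0,"y":0,"z":0,"az":0,"gripper":-1},{"ax":0,"ay":0,"x":0,"y":0,"z":0,"az":0,"gripper":-1},{"ax":0,"ay":0,"x":0,"y":0,"z":0,"az":0,"gripper":-1}]'
python3 ov.py 10
python3 - <<'E'
from h import *
print(robot.read_state()['wrist_torque'])
a=cv2.imread('pics/scene10.png');b=cv2.imread('pics/side10z.png');c=cv2.imread('pics/w10z.png')
cv2.imwrite('pics/f.png',np.hstack([b[:, :396],cv2.resize(c[:,:390],(271,396))]))
E
```

```text
clock: 16.75
position: [0.5144, -0.2558, 0.0824]
ee_rot: [[0.48, 0.877, 0.001], [0.877, -0.48, 0.0], [0.001, 0.001, -1.0]]
force: [-6.5, 3.6, 26.4]
grip_width: 0.011
t 16.75 pos [ 0.5144 -0.2558  0.0824] jaw 61.29 F [-6.5  3.6 26.4] w 0.0110 -> x 0.1 y -0.8 z -39.6 | ax 0.0007 ay -0.0008 az -0.0002 dist 40
t 16.80 pos [ 0.5144 -0.2558  0.0824] jaw 61.29 F [-7.3  2.6 25.5] w 0.0107 -> x 0.1 y -0.8 z -39.6 | ax 0.0007 ay -0.0008 az -0.0002 dist 40
[ 0.88390111  1.63483861 -0.00643609]
```

View pics/f.png

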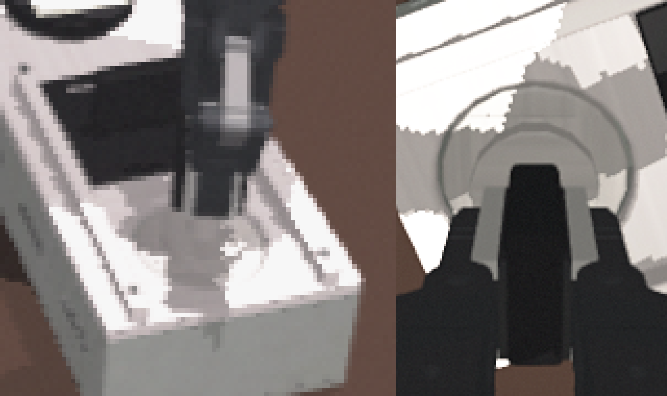

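View pics/scene10.png

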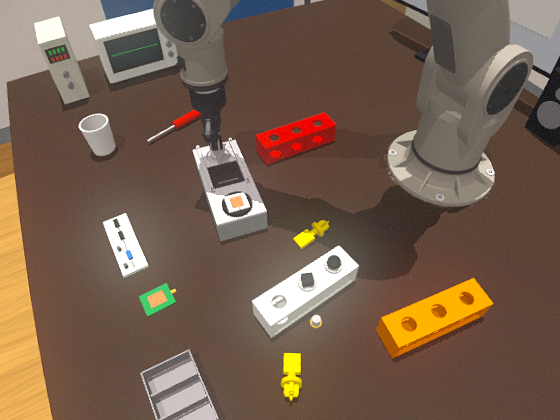

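Run:
```python
from workcell import robot
s=robot.read_state();print(s['clock'],s['position'],s['force'],s['grip_width'])
print(robot.sign_off())
```

```text
16.9 [ 0.5143792  -0.25577308  0.08242133] [-6.08737359  3.70341237 26.72727618] 0.01095575129261643
the job is handed in; nothing more can be done
None
```

The job is handed in at 16.9 s. The cover is open, and the gripper is holding the splined key fully home in the socket, so the brake should be released. I had no direct reading of the brake pin; that part is inferred from force and height.

- **Cover:** I gripped the handle and slid it until it hit its stop, at about 16 N with no further movement. A wrist picture then matched the 0.075 m open position.
- **Key in the socket:** I took the tall-handled key from the end well and turned it 56° clockwise to match the slots. The splines went in with no contact force.
- **Key home:** The spring force rose from about 3 to 7 N, then jumped to 26 N as the key stopped moving. It stopped at TCP height 0.0824 m, which is the height worked out for the collar resting on the hub. The wrist picture shows the collar concentric and flush with the hub.
- **Still holding:** The gripper is commanded at 100 N grip and presses down with about 26 N, steady over the last three readings.
- **Other tools:** The round and square tools are in their wells in the final scene picture.

Two readings did not agree fully. Before insertion the wrist and fixed cameras put the key up to about 1.5 mm apart, within the stated calibration error plus pixel accuracy. At the end there is also a sideways load of about 7 N and a wrist moment of up to 1.6 N m.

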